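# Check a pressure vessel with the hand-held test gauge

### The job

Check the pressure in the stainless vessel: take the hand-held test gauge out of its white block and push its coupler squarely onto the tilted brass nipple on the lid until it snaps over the bead. Keep pushing it fully home against the valve's spring and finish while still gripping it and holding it steady there, valve open for the reading. Do not ram it, and leave the lid's two other valves and the other things on the bench alone.

Things in the scene. Friction and masses are not known exactly. Their poses are not given: they have to be found in the camera images.
- gauge: Hand-held test gauge, 115 mm long, 300 g, upright in the bench block, coupler down. Origin: middle of the coupler's mouth; z runs up the tool's axis, away from the mouth; x points to the dial's side. Steel coupler 28 mm across up to z = 36 mm, brass hexagon to 45 mm. Bore 17 mm wide, 20.5 mm deep; in it, 5 mm from the mouth, four spring balls (the snap jaws) leave a 10 mm gap.
- gauge_grip (a point): Middle of the rubber faces of the gauge's aluminium grip block, on the tool's axis, 88 mm above the mouth. The block is 30 mm wide in the gauge's x, 26 mm in y, and runs from 45 to 115 mm above the mouth. Pinch it across y from its free end, fingers along the axis, with 60 N or more.
- gauge_dial (a point): Middle of the gauge's dial face, which looks to the gauge's +x. The dial is 40 mm across and 20 mm thick, on a stub on the +x side of the block, 25 to 45 mm from the axis, centred 74 mm above the mouth.
- nipple: Brass test nipple fixed on the vessel's lid, its nose about 175 mm above the bench, tilted 27.5 degrees (0.48 rad) from vertical, leaning to the vessel's -x. Origin: middle of the nose; z points out along its axis. Nose tapers from 14 to 9 mm over 4 mm; bead 14 mm across down to 7 mm, then a 9 mm groove. The valve's spring pin, 6 mm across, stands 7.5 mm proud of the nose.
- nipple_seat (a point): Middle of the nipple's flat hexagon shoulder (25 to 29 mm across), 20 mm below the nose on the axis: the coupler's mouth lands here when fully home. The jaws snap over the bead (push about 8 N) with the mouth 10 to 6 mm short of it and then draw the coupler on. With no further push the mouth stays about 6 mm short, the valve nearly shut; let go, the gauge droops aside.
- valve_pin (a joint): How far the nipple's valve pin is pushed in (m): 0 free, 0.007 when the coupler is fully home. Its spring pushes back with 3 N at 0 and about 11 N at fully home.
- vessel: Stainless pressure vessel, 120 mm in diameter (134 mm at the lid flange), flange at 113 to 125 mm height, domed lid up to 152 mm, with four black star knobs round the flange; fixed to the bench. Origin: middle of its underside; z up; -x is the side on which the nipple leans outwards.
- relief_valve: Small brass relief valve with a pull ring on the rear half (+x, +y side) of the lid, about 40 mm high. Leave it alone. Origin at its foot.
- inlet_valve: Small steel inlet valve with a black lever on the rear half (+x, -y side) of the lid, about 45 mm high. Leave it alone. Origin at its foot.
- holder: White plastic bench block, 100 x 76 x 48 mm, fixed, with one upright hole 30.5 mm wide and 38 mm deep in the middle of its top, in which the gauge stands. Origin: middle of its underside.
- tip_rack: Bystander: blue box of pipette tips, 80 x 120 mm, 57 mm high. Origin: middle of its underside.
- bottle: Bystander: glass reagent bottle with a white cap, 68 mm across, 150 mm high. Origin: middle of its underside.
- calculator: Bystander: black pocket calculator, 130 x 75 mm, 16 mm high. Origin: middle of its underside.
Not all that is in view belongs to the job. Of the things like the holder, leave any that is purple; of the rest the smaller one is meant.

How it is judged:
By the outcome, as a careful person would: the job done as asked, in the order asked, and still so for the second after the job is handed in, while the arm keeps its last pose, push and grip.
It also fails if it takes over 48 s, if anything falls off the work surface, if the arm or the gripper's body presses on something with over 40 N, if the wrist force passes 120 N, or if a joint passes its speed limit or range.

### The arm

A 7-joint arm with a two-finger parallel gripper is mounted at the origin on the work surface. World frame = base frame: x ahead of the robot, y to its left, z up, the work surface at z = 0. Lengths are in m, angles in rad, forces in N, time in s.
With the tool pointing down it reaches from about 0.4 to 0.85 m from the base axis. Payload 4.5 kg.
Tool frame: the origin (TCP) lies midway between the tips of the shut fingers; the grasp point (between the pads) lies 19 mm behind it (bot.grasp_offset is the distance from the TCP to the grasp point, in m); x points along the fingers, y is the direction in which the jaws open and shut, and the axes are right-handed (so a half turn about x gives the same grasp; the last joint's range is limited). The gripper opens to 88 mm and grips with 3 to 60 N. Pads are 18 mm wide; open, the fingers measure 123 mm over their backs; the gripper's body (75 mm by 187 mm) begins 45 mm behind the grasp point.
Start: joints at [-1.149, 0.689, -0.195, 1.565, 0.157, 0.902, -0.215], TCP at [0.236, 0.579, 0.239] pointing down, gripper open.
Joint ranges: [-3.01, 3.01], [-0.46, 2.08], [-1.47, 1.51], [0.13, 2.56], [-1, 4.14], [0.04, 2.09], [-2.66, 2.66]. Speed limits (rad/s): [2.57, 2.57, 3.14, 3.14, 3.14, 3.14, 3.14].

### API

Orientations are given as a unit quaternion [w, x, y, z].
In Python, from bench import readout, imaging, bot gives the robot as it stands.
- The arm moves only by the tool play_rows, never from a script. Its argument "moves" is a list of rows, each a list of 7 numbers: the shift along the tool's x, y, z in mm, then the turn, a rotation vector about the tool's x, y, z in rad, then the finger opening in mm, from 0 to 88.1. In form: [[dx, dy, dz, rx, ry, rz, grip], ...]. A call has 1 to 5 rows; each row is the pose to reach, as a shift and turn from the pose commanded when the call began, along the tool's axes at that moment; what a row does not reach only later rows make up. A row lasts 1/10 s, in which the tool goes at most 50 mm and 8.59 degrees, less where a joint would pass 70% of its speed; a pose out of reach is approached as far as the arm can. A call with a gripper value outside its range is refused whole. The fingers move at their own pace and stop on an object; "force" is the grip in N (left out, the last holds). Time passes only in rows, so rows that repeat a pose let the fingers close. It gives the time, the measured TCP pose, the force and the opening at its end, in the units of the state.
- readout.read_state(): the state, without advancing time (a new reading comes with each control period).
- imaging.snapshot(name): name is "side" or "top" or "wrist"; returns the picture (384x512x3 uint8, red, green, blue); there is no depth.
- imaging.get_calibration(name): a dict with "intrinsics" (3x3 intrinsics, pixels), "R" (3x3) and "t" (3): a world point X has camera coordinates R X + t. Camera axes: x right, y down, z forward; pixel columns grow to the right and rows downward; lengths in m; the calibration is good to about 2 mm. A picture is of the moment at which its call begins: read the wrist's pose just before it. get_calibration takes no time and is no camera call; for the wrist camera it gives the pose at the moment of the call.
- bot.finish_job(): hands the job in, once; it reports no verdict.
The state is a dict: "time_s": time; "joint_positions": joint angles; "joint_velocities": joint speeds; "tau": joint torques, N m; "ee_pos": TCP position; "ee_rot": TCP orientation; "contact_force": force on the tool from outside, world axes, zero at the start; "torque": the same for the moment, N m; "width": finger opening in m.
Only numpy, scipy, OpenCV 4.12 (cv2) and the standard library are available. Lean on these libraries where they do the work, as an engineer would, in place of code of your own. Each camera call takes 0.05 s, during which the arm holds its last target. There are 200 camera calls.

## Working session

There is one attempt and no reset: what is moved stays moved. The work goes in short steps, Python scripts to look and compute and a tool call to move; the robot and the scene stay as the last step left them, time stands still between calls to the robot, and variables do not carry over. Pictures are saved under pics/ and viewed, about 8 in all and at most 12, crops included, and the job is handed in when it is done.

Besides the shell and the picture viewer there is one more tool, called after "Emit:" as name(argument=value, ...), one argument or row to a line, values as JSON. play_rows: Moves the arm, as the interface text tells. Its arguments: {"type":"object","properties":{"moves":{"type":"array"},"force":{"type":"number"}},"required":["moves"]}

```bash
mkdir -p pics; ls; python3 - <<'E'
from bench import readout, imaging, bot
import cv2, numpy as np
print(readout.read_state())
for n in ["side","top","wrist"]:
    c=imaging.get_calibration(n); print(n,np.round(c["intrinsics"],1).tolist(),np.round(c["R"],4).tolist(),np.round(c["t"],4).tolist())
a=[imaging.snapshot(n)[:,:,::-1] for n in ["side","top","wrist"]]
for n,i in zip(["side","top","wrist"],a): cv2.imwrite(f"pics/{n}0.png",i)
E
```

```text
pics
{'time_s': 0.0, 'joint_positions': array([-1.14918269,  0.69002155, -0.19451047,  1.56638573,  0.15729516,
        0.90251053, -0.2151361 ]), 'joint_velocities': array([-0.00045357,  0.00074592,  0.00027574,  0.00018647, -0.00053587,
        0.00124612, -0.00035931]), 'tau': array([-1.50916167e-04, -5.27559292e+01, -1.26663845e+00, -1.53431726e+01,
       -5.24907745e-02,  6.32171912e-03,  1.59587330e-04]), 'ee_pos': array([0.23615052, 0.57795053, 0.2378754 ]), 'ee_rot': array([ 0.69377445,  0.13556008,  0.69394106, -0.13691708]), 'contact_force': array([ 0.47518362, -0.57945937,  0.00099514]), 'torque': array([-0.00847531,  0.03134958, -0.01476153]), 'width': 0.0885266621028812}
side [[362.9, 0.0, 256.0], [0.0, 362.9, 187.4], [0.0, 0.0, 1.0]] [[0.7005, -0.7135, 0.0101], [-0.4235, -0.4272, -0.7988], [0.5743, 0.5553, -0.6015]] [-0.4189, 0.3558, 0.7283]
top [[476.4, 0.0, 253.1], [0.0, 476.4, 178.0], [0.0, 0.0, 1.0]] [[-0.0217, -0.9997, -0.0058], [-0.9827, 0.0224, -0.1836], [0.1837, 0.0017, -0.983]] [0.0147, 0.6085, 1.5646]
wrist [[322.6, 0.0, 251.3], [0.0, 322.6, 190.0], [0.0, 0.0, 1.0]] [[0.3784, 0.9256, -0.0035], [0.8781, -0.3578, 0.3175], [0.2927, -0.1233, -0.9482]] [-0.6234, -0.0448, 0.3923]
```

View pics/side0.png

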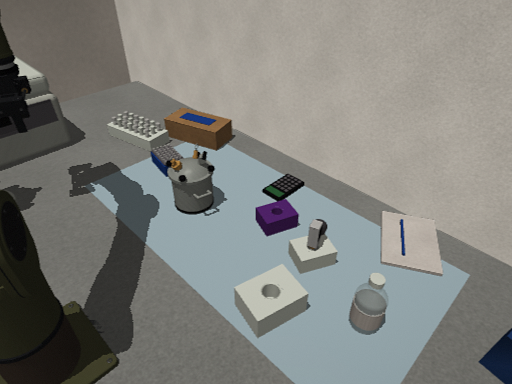

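View pics/top0.png

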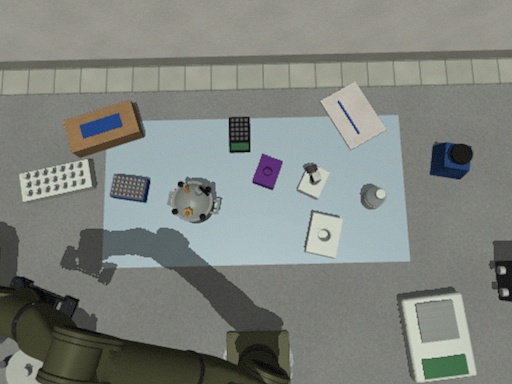

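Candidates for the holder in the top view are the purple block (267,171), which is excluded, the large white block (323,235) with an empty hole, and the small white block (313,181) with the gauge in it. The small white one fits the description. I'll confirm with an enlarged crop.

```bash
python3 - <<'E'
import cv2, numpy as np
t=cv2.imread("pics/top0.png"); s=cv2.imread("pics/side0.png")
def c(i,x,y,w,h,W,H): return cv2.resize(i[y:y+h,x:x+w],(W,H),interpolation=cv2.INTER_CUBIC)
a=np.hstack([c(t,290,152,50,50,400,300*400//300//1)[:300*1] if 0 else c(t,285,152,64,48,400,300),c(t,160,172,64,48,400,300)])
b=np.hstack([c(s,280,210,64,48,400,300),c(s,160,144,64,48,400,300)])
cv2.imwrite("pics/crop1.png",np.vstack([a,b]))
E
```

```text
(no output)
```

View pics/crop1.png

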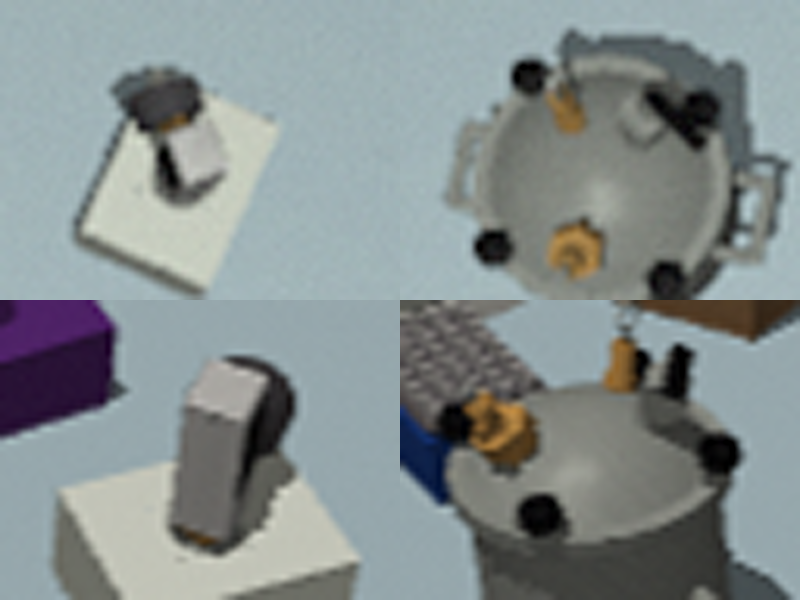

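The crop confirms it: the gauge stands in the small white block with its dial towards image-up (world +x). The brass nipple is the near one on the lid, at about top (188,212).

```bash
cat > h.py <<'E'
from bench import readout, imaging, bot
import cv2, numpy as np
from scipy.spatial.transform import Rotation as Ro
def ray(c,u,v):
    K,R,t=[np.array(c[k]) for k in("intrinsics","R","t")]
    d=R.T@np.linalg.solve(K,[u,v,1.]); return -R.T@t, d/np.linalg.norm(d)
def onz(c,u,v,z):
    o,d=ray(c,u,v); return o+d*(z-o[2])/d[2]
def tri(rs):
    A=0;b=0
    for o,d in rs:
        P=np.eye(3)-np.outer(d,d);A=A+P;b=b+P@o
    return np.linalg.solve(A,b)
def proj(c,X):
    p=np.array(c["intrinsics"])@(np.array(c["R"])@np.asarray(X)+np.array(c["t"])); return p[:2]/p[2]
def tool(s=None):
    s=s or readout.read_state(); q=s["ee_rot"]
    return np.array(s["ee_pos"]),Ro.from_quat([q[1],q[2],q[3],q[0]])
def rel(pt,Rt):  # shift mm in tool axes, rotvec
    p,R=tool(); return np.round(R.inv().apply(pt-p)*1e3,1),np.round((R.inv()*Rt).as_rotvec(),3)
E
python3 - <<'E'
from h import *
c=imaging.get_calibration("top"); s=imaging.get_calibration("side")
T=lambda x,y:(285+x/6.25,152+y/6.25); V=lambda x,y:(160+(x-400)/6.25,172+y/6.25)
L=onz(c,*T(75,235),.048);B=onz(c,*T(205,290),.048);Rr=onz(c,*T(280,122),.048)
print("holder",L,B,Rr,(L+Rr)/2,np.linalg.norm(L-B),np.linalg.norm(B-Rr))
print("blocktop",onz(c,*T(203,150),.125), "dial",onz(c,*T(160,95),.1))
S=lambda x,y:(280+x/6.25,210+(y-300)/6.25); SV=lambda x,y:(160+(x-400)/6.25,144+(y-300)/6.25)
print("knobs",[onz(c,*V(*p),.135)[:2].round(4).tolist() for p in[(530,75),(703,108),(493,247),(668,278)]])
print("nip top z.17",onz(c,*V(573,250),.17),"tri",tri([ray(c,*V(573,252)),ray(s,*SV(490,425))]))
p,R=tool();print(p,R.as_matrix().round(3))
w=imaging.get_calibration("wrist");Rw=np.array(w["R"]);o=-Rw.T@np.array(w["t"])
print("cam in tool",R.inv().apply(o-p),"axes",(R.inv().as_matrix()@Rw.T).round(3))
E
```

```text
holder [ 0.56674272 -0.14747215  0.048     ] [ 0.53494773 -0.21677166  0.048     ] [ 0.62688227 -0.26217578  0.048     ] [ 0.59681249 -0.20482396  0.048     ] 0.07624528850100148 0.10253532917466567
blocktop [ 0.59774588 -0.20882276  0.125     ] dial [ 0.63270106 -0.19078007  0.1       ]
knobs [[0.5797, 0.2348], [0.5604, 0.1454], [0.4908, 0.2531], [0.4729, 0.1637]]
nip top z.17 [0.48423774 0.20726648 0.17      ] tri [0.48272513 0.20951909 0.16047915]
[0.23620803 0.57815047 0.23811549] [[-0.     0.378  0.926]
 [-0.001  0.926 -0.378]
 [-1.    -0.001  0.   ]]
cam in tool [-1.46175701e-01  1.18465384e-04 -8.19328001e-02] axes [[ 0.002 -0.317  0.948]
 [ 1.     0.    -0.002]
 [ 0.     0.948  0.317]]
```

Emit:
play_rows(
  moves=[
    [-31, -125, 185, -0.09, 0, 0, 88],
    [-31, -125, 185, -0.09, 0, 0, 88],
    [-31, -125, 185, -0.09, 0, 0, 88],
    [-31, -125, 185, -0.09, 0, 0, 88],
    [-31, -125, 185, -0.09, 0, 0, 88],
  ],
)

```text
time_s: 0.65
ee_pos: [0.3633, 0.3882, 0.2699]
ee_rot: [0.7, 0.106, 0.698, -0.108]
contact_force: [-0.6, 0.2, -0.0]
width: 0.0881
```

```bash
cat > tgt.py <<'E'
from h import *
import sys
# usage: x y z yaw(deg of tool z axis) tilt(deg, tool x leans to +toolz)
x,y,z,yaw,tilt=map(float,sys.argv[1:6])
R0=Ro.from_matrix(np.array([[0,0,1],[0,1,0],[-1,0,0]]))  # x down, y=+Y, z=+X
Rt=Ro.from_euler('z',yaw,degrees=True)*R0*Ro.from_euler('y',-tilt,degrees=True)
s=readout.read_state();print("t",s["time_s"],np.round(s["ee_pos"],4),"q",np.round(s["joint_positions"],2))
print(rel(np.array([x,y,z]),Rt))
E
python3 tgt.py .484 .207 .30 -11.5 0
```

```text
t 0.65 [0.3633 0.3882 0.2699] q [-0.75  0.53 -0.25  1.81  0.18  0.83  0.18]
(array([ -29.4, -136.9,  169.4]), array([-0.103,  0.002,  0.002]))
```

Emit:
play_rows(
  moves=[
    [-29, -137, 169, -0.1, 0, 0, 88],
    [-29, -137, 169, -0.1, 0, 0, 88],
    [-29, -137, 169, -0.1, 0, 0, 88],
    [-29, -137, 169, -0.1, 0, 0, 88],
    [-29, -137, 169, -0.1, 0, 0, 88],
  ],
)

```text
time_s: 1.15
ee_pos: [0.4847, 0.2066, 0.299]
ee_rot: [0.704, 0.072, 0.703, -0.074]
contact_force: [0.3, 1.1, -0.3]
width: 0.0879
```

Emit:
play_rows(
  moves=[
    [0, 0, 0, 0, 0, 0, 88],
    [0, 0, 0, 0, 0, 0, 88],
  ],
)

```text
time_s: 1.35
ee_pos: [0.4811, 0.213, 0.2985]
ee_rot: [0.703, 0.07, 0.704, -0.07]
contact_force: [0.4, -0.7, 0.2]
width: 0.0878
```

```bash
python3 - <<'E'
from h import *
print(tool()[0]);c=imaging.get_calibration("wrist");np.savez("c1.npz",**c)
im=imaging.snapshot("wrist")[:,:,::-1]; cv2.imwrite("pics/w1.png",im)
cv2.imwrite("pics/w1b.png",cv2.resize(im,(800,600),interpolation=cv2.INTER_CUBIC))
E
python3 tgt.py .597 -.205 .25 20 0
```

```text
[0.48110558 0.21300563 0.29851098]
t 1.4 [0.4806 0.2139 0.2985] q [-0.31  0.49 -0.3   1.78  0.18  0.9   0.68]
(array([  48. , -388.3,  195.7]), array([-0.545, -0.001, -0.001]))
```

View pics/w1b.png

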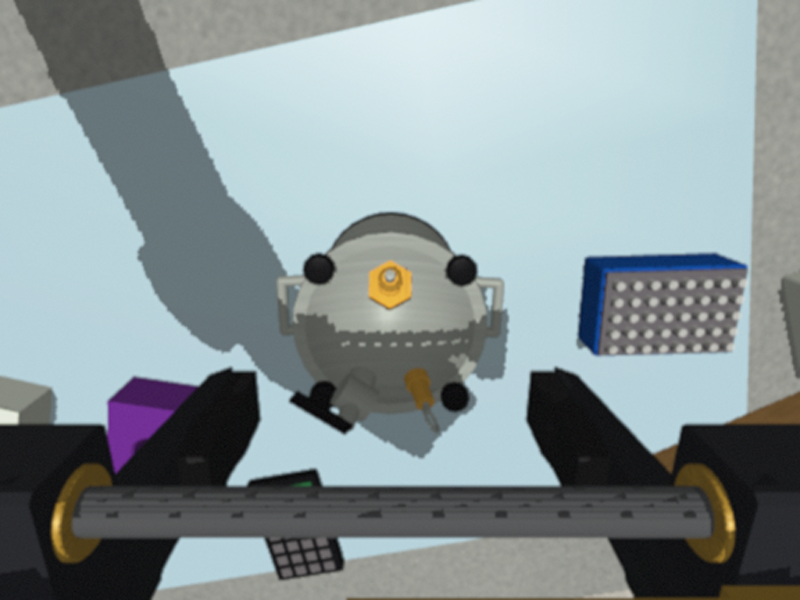

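Wrist view: the nipple's nose is at about (390,277) of 800x600, with the hexagon around it. The knobs are at (319,269), (461,270), (322,396) and (456,396), symmetric, so the vessel's yaw matches the tool's.

Emit:
play_rows(
  moves=[
    [24, -194, 98, -0.27, 0, 0, 88],
    [24, -194, 98, -0.27, 0, 0, 88],
    [24, -194, 98, -0.27, 0, 0, 88],
    [24, -194, 98, -0.27, 0, 0, 88],
    [24, -194, 98, -0.27, 0, 0, 88],
  ],
)

```text
time_s: 1.9
ee_pos: [0.5397, -0.0011, 0.2737]
ee_rot: [0.706, -0.025, 0.707, 0.023]
contact_force: [-0.9, 0.5, 0.7]
width: 0.088
```

```bash
python3 - <<'E'
from h import *
c=dict(np.load("c1.npz"));t=imaging.get_calibration("top");k=1.5625
P=lambda x,y:((x+.5)/k-.5,(y+.5)/k-.5)
kn=np.array([onz(c,*P(*p),.135)[:2] for p in[(319,269),(461,270),(322,396),(456,396)]])
print(kn.round(4).tolist(),kn.mean(0)); d=kn[1]-kn[0];print("yaw",np.degrees(np.arctan2(-d[0],d[1])),np.degrees(np.arctan2(*(kn[2]+kn[3]-kn[0]-kn[1])[::-1])))
hd=[onz(c,*P(*p),.1)[:2] for p in[(290,305),(494,305)]];d=hd[1]-hd[0];print("handle yaw",np.degrees(np.arctan2(-d[0],d[1])))
for n in("w1","top0"):
    im=cv2.imread(f"pics/{n}.png");h=cv2.cvtColor(im,cv2.COLOR_BGR2HSV)
    m=cv2.inRange(h,(8,120,90),(30,255,255))
    _,l,s,ce=cv2.connectedComponentsWithStats(m)
    for i in range(1,len(s)):
        if s[i,4]>25: print(n,s[i],ce[i])
    cc=c if n=="w1" else t
nose=P(390,277)
print("nose z.175",onz(c,*nose,.175),"pin tip z.182",onz(c,*P(390,271),.182))
E
python3 tgt.py .597 -.205 .25 20 0
```

```text
[[0.4743, 0.1659], [0.4927, 0.2544], [0.5632, 0.1459], [0.5815, 0.237]] [0.5279447  0.20079467]
yaw -11.754523991276496 -11.901140383341273
handle yaw -11.332775543959201
w1 [236 167  27  31 588] [249.07653061 182.48469388]
w1 [259 236  19  26 300] [267.83666667 246.96666667]
w1 [469 252  43  19 434] [496.56682028 263.99539171]
w1 [420 286  12  15  88] [426.68181818 292.36363636]
w1 [451 301  20  59 364] [462.95879121 331.91483516]
w1 [ 33 303  18  56 334] [ 38.76646707 333.35928144]
top0 [ 96 124  29  14  45] [110.2        131.13333333]
top0 [184 208   8   8  48] [187.79166667 211.47916667]
nose z.175 [0.47710666 0.21170524 0.175     ] pin tip z.182 [0.47182536 0.21282038 0.182     ]
t 1.9 [ 0.5397 -0.0011  0.2737] q [ 0.14  0.55 -0.36  1.77  0.25  0.87  1.3 ]
(array([  24.1, -207.3,   43.2]), array([-0.281, -0.002,  0.002]))
```

Emit:
play_rows(
  moves=[
    [24, -207, 43, -0.28, 0, 0, 88],
    [24, -207, 43, -0.28, 0, 0, 88],
    [24, -207, 43, -0.28, 0, 0, 88],
    [24, -207, 43, -0.28, 0, 0, 88],
    [24, -207, 43, -0.28, 0, 0, 88],
  ],
)

```text
time_s: 2.4
ee_pos: [0.5976, -0.2057, 0.2491]
ee_rot: [0.696, -0.123, 0.697, 0.121]
contact_force: [-0.4, 0.5, 0.3]
width: 0.0884
```

Emit:
play_rows(
  moves=[
    [0, 0, 0, 0, 0, 0, 88],
    [0, 0, 0, 0, 0, 0, 88],
  ],
)

```text
time_s: 2.6
ee_pos: [0.5978, -0.1967, 0.2506]
ee_rot: [0.696, -0.124, 0.696, 0.126]
contact_force: [-0.1, 0.4, -0.9]
width: 0.088
```

```bash
python3 - <<'E'
from h import *
print(tool()[0]);c=imaging.get_calibration("wrist");np.savez("c2.npz",**c)
im=imaging.snapshot("wrist")[:,:,::-1]; cv2.imwrite("pics/w2.png",im)
cv2.imwrite("pics/w2b.png",cv2.resize(im[72:312,96:416],(800,600),interpolation=cv2.INTER_CUBIC))
E
```

```text
[ 0.59779397 -0.19668877  0.25064464]
```

View pics/w2b.png

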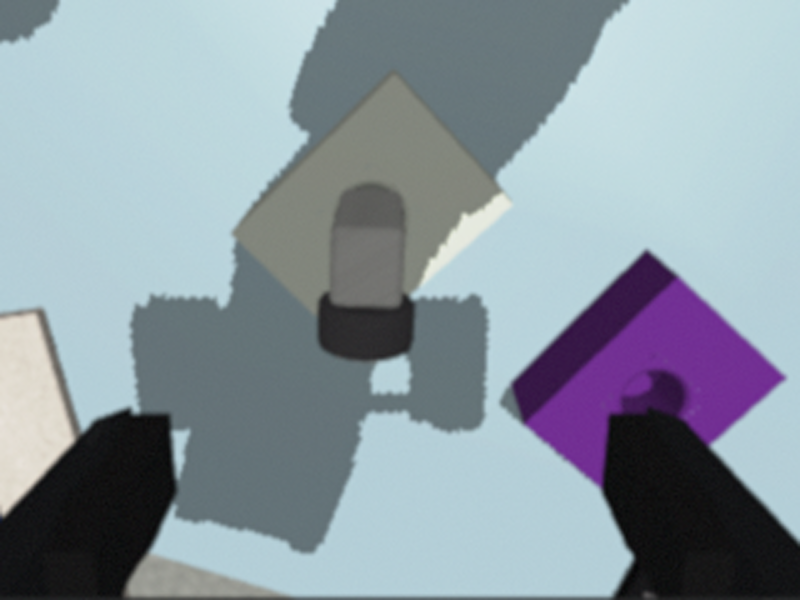

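The gauge is seen from above: block top face at corners (332,228), (405,228), (403,306), (331,304), and dial at (366,325), almost aligned with the tool.

```bash
python3 - <<'E'
from h import *
c=dict(np.load("c2.npz"))
P=lambda x,y:(96+(x+.5)/2.5-.5,72+(y+.5)/2.5-.5)
q=np.array([onz(c,*P(*p),.125)[:2] for p in[(332,228),(405,228),(403,306),(331,304)]]);print(q.round(4).tolist(),q.mean(0))
for a,b in((0,3),(1,2),(0,1),(3,2)):
    d=q[b]-q[a];print(np.linalg.norm(d),np.degrees(np.arctan2(d[1],d[0])))
for z,n,p in((.048,"hL",(233,233)),(.048,"hT",(393,72)),(.048,"hR",(512,203))): print(n,onz(c,*P(*p),z)[:2])
a,b=onz(c,*P(233,233),.048),onz(c,*P(512,203),.048);print("holder ctr",(a+b)/2)
d=(onz(c,*P(319,297),.104)+onz(c,*P(414,295),.104))/2;print("dial top rear",d, onz(c,*P(366,360),.084))
p,R=tool();print(p,R.as_matrix().round(3))
E
```

```text
[[0.5898, -0.2212], [0.581, -0.1976], [0.608, -0.1881], [0.6162, -0.2124]] [ 0.59874567 -0.20482992]
0.027799859702116396 18.371913937860008
0.028547757437326658 19.318463037757695
0.025222313307972217 110.3614326609288
0.025679045413752946 108.665617663021
hL [ 0.62673141 -0.26022816]
hT [ 0.53733432 -0.21775194]
hR [ 0.57113698 -0.14934096]
holder ctr [ 0.5989342  -0.20478456  0.048     ]
dial top rear [ 0.61575183 -0.19969717  0.104     ] [ 0.64895109 -0.18842749  0.084     ]
[ 0.59787132 -0.19630664  0.25097923] [[ 0.    -0.35   0.937]
 [ 0.002  0.937  0.35 ]
 [-1.     0.002  0.001]]
```

```bash
python3 tgt.py .599 -.205 .15 19.2 0
```

```text
t 2.65 [ 0.5979 -0.1963  0.251 ] q [ 0.48  0.71 -0.44  1.53  0.33  0.98  1.88]
(array([101. ,  -8.8,  -2.1]), array([ 0.022,  0.001, -0.002]))
```

Emit:
play_rows(
  moves=[
    [35, -8.8, -2.1, 0.022, 0.001, -0.002, 88],
    [70, -8.8, -2.1, 0.022, 0.001, -0.002, 80],
    [101, -8.8, -2.1, 0.022, 0.001, -0.002, 70],
    [101, -8.8, -2.1, 0.022, 0.001, -0.002, 70],
    [101, -8.8, -2.1, 0.022, 0.001, -0.002, 70],
  ],
)

```text
time_s: 3.15
ee_pos: [0.5991, -0.2071, 0.1506]
ee_rot: [0.697, -0.118, 0.697, 0.117]
contact_force: [0.7, 0.1, 1.3]
width: 0.0707
```

```bash
python3 tgt.py .599 -.205 .079 19.2 0
```

```text
t 3.15 [ 0.5991 -0.2071  0.1506] q [ 0.47  0.83 -0.38  1.61  0.4   0.78  1.81]
(array([71.6,  2.1,  0.6]), array([-0.002, -0.   ,  0.001]))
```

Emit:
play_rows(
  moves=[
    [25, 1, 0, 0, 0, 0, 70],
    [50, 1, 0, 0, 0, 0, 70],
    [71, 1, 0, 0, 0, 0, 60],
    [71, 1, 0, 0, 0, 0, 60],
    [71, 1, 0, 0, 0, 0, 60],
  ],
)

```text
time_s: 3.65
ee_pos: [0.5997, -0.2081, 0.0807]
ee_rot: [0.698, -0.117, 0.697, 0.115]
contact_force: [0.5, 0.5, 0.4]
width: 0.0601
```

Emit:
play_rows(
  moves=[
    [0, 0, 0, 0, 0, 0, 60],
  ],
)

```text
time_s: 3.75
ee_pos: [0.6, -0.2085, 0.0811]
ee_rot: [0.699, -0.118, 0.696, 0.115]
contact_force: [0.2, 0.3, -0.4]
width: 0.0603
```

```bash
python3 tgt.py .599 -.205 .079 19.2 0
```

```text
t 3.75 [ 0.6    -0.2085  0.0811] q [ 0.44  0.92 -0.34  1.65  0.45  0.65  1.77]
(array([2.1, 3.7, 0.2]), array([-0.005,  0.003,  0.004]))
```

Emit:
play_rows(
  force=60,
  moves=[
    [2, 3.7, 0.2, -0.005, 0.003, 0.004, 50],
    [2, 3.7, 0.2, -0.005, 0.003, 0.004, 35],
    [2, 3.7, 0.2, -0.005, 0.003, 0.004, 24],
    [2, 3.7, 0.2, -0.005, 0.003, 0.004, 0],
    [2, 3.7, 0.2, -0.005, 0.003, 0.004, 0],
  ],
)

```text
time_s: 4.25
ee_pos: [0.5972, -0.2051, 0.0768]
ee_rot: [0.696, -0.117, 0.699, 0.118]
contact_force: [-0.5, -0.2, 0.8]
width: 0.0259
```

Emit:
play_rows(
  force=60,
  moves=[
    [0, 0, 0, 0, 0, 0, 0],
    [0, 0, 0, 0, 0, 0, 0],
    [0, 0, 0, 0, 0, 0, 0],
  ],
)

```text
time_s: 4.55
ee_pos: [0.5972, -0.2051, 0.0768]
ee_rot: [0.696, -0.118, 0.699, 0.118]
contact_force: [-1.1, -0.9, 1.3]
width: 0.0256
```

```bash
python3 tgt.py .599 -.205 .14 19.2 0
```

```text
t 4.55 [ 0.5972 -0.2051  0.0768] q [ 0.44  0.93 -0.34  1.65  0.45  0.65  1.77]
(array([-63.2,  -0.3,   1.5]), array([ 0.   , -0.004, -0.002]))
```

Emit:
play_rows(
  moves=[
    [-12, 0, 0, 0, 0, 0, 0],
    [-26, 0, 0, 0, 0, 0, 0],
    [-42, 0, 0, 0, 0, 0, 0],
    [-60, 0, 0, 0, 0, 0, 0],
    [-80, 0, 0, 0, 0, 0, 0],
  ],
)

```text
time_s: 5.05
ee_pos: [0.5972, -0.2051, 0.1584]
ee_rot: [0.696, -0.117, 0.699, 0.118]
contact_force: [0.5, -0.9, -2.1]
width: 0.0257
```

Emit:
play_rows(
  moves=[
    [-40, 0, 0, 0, 0, 0, 0],
    [-80, 0, 0, 0, 0, 0, 0],
    [-120, 0, 0, 0, 0, 0, 0],
    [-150, 0, 0, 0, 0, 0, 0],
    [-150, 0, 0, 0, 0, 0, 0],
  ],
)

```text
time_s: 5.55
ee_pos: [0.6007, -0.2052, 0.3128]
ee_rot: [0.699, -0.119, 0.695, 0.117]
contact_force: [0.6, 0.5, -2.7]
width: 0.0254
```

```bash
python3 tgt.py .42 .22 .32 -11.7 27.5; python3 -c "
from h import *
n=Ro.from_euler('z',-11.7,degrees=True).apply([-.46175,0,.88701]);nose=np.array([.477,.2117,.175]);print(n,'seat',nose-.02*n,'tcp standoff',nose+n*.1268)"
```

```text
t 5.55 [ 0.6007 -0.2052  0.3128] q [ 0.5   0.65 -0.45  1.43  0.3   1.12  1.9 ]
(array([ -8.9, 460.9, -30.8]), array([ 0.529, -0.462, -0.127]))
[-0.45215613  0.09363703  0.88701   ] seat [0.48604312 0.20982726 0.1572598 ] tcp standoff [0.4196666  0.22357318 0.28747287]
```

Emit:
play_rows(
  moves=[
    [-2, 46, -3, 0.05, -0.05, -0.01, 0],
    [-4, 92, -6, 0.1, -0.09, -0.025, 0],
    [-5, 138, -9, 0.16, -0.14, -0.04, 0],
    [-7, 184, -12, 0.21, -0.18, -0.05, 0],
    [-9, 230, -15, 0.26, -0.23, -0.06, 0],
  ],
)

```text
time_s: 6.05
ee_pos: [0.5061, 0.0083, 0.3155]
ee_rot: [0.783, -0.032, 0.62, 0.018]
contact_force: [1.4, 0.6, -3.1]
width: 0.0254
```

```bash
python3 tgt.py .42 .2236 .287 -11.7 27.5
```

```text
t 6.05 [0.5061 0.0083 0.3155] q [ 0.13  0.35 -0.36  2.01  0.33  0.59  1.19]
(array([  5.6, 221.4, -74.5]), array([ 0.265, -0.244, -0.07 ]))
```

Emit:
play_rows(
  moves=[
    [0, 44, -15, 0.05, -0.05, -0.01, 0],
    [1, 88, -30, 0.1, -0.09, -0.025, 0],
    [1, 132, -45, 0.16, -0.14, -0.04, 0],
    [1, 176, -60, 0.21, -0.19, -0.055, 0],
    [2, 221, -75, 0.265, -0.244, -0.07, 0],
  ],
)

```text
time_s: 6.55
ee_pos: [0.4518, 0.1447, 0.2967]
ee_rot: [0.836, 0.029, 0.543, -0.07]
contact_force: [0.7, 0.4, -2.7]
width: 0.026
```

Emit:
play_rows(
  moves=[
    [0, 0, 0, 0, 0, 0, 0],
    [0, 0, 0, 0, 0, 0, 0],
  ],
)

```text
time_s: 6.75
ee_pos: [0.4522, 0.1444, 0.2967]
ee_rot: [0.836, 0.027, 0.544, -0.069]
contact_force: [0.1, 0.0, -1.9]
width: 0.0255
```

```bash
python3 tgt.py .42 .2236 .287 -11.7 27.5; python3 - <<'E'
from h import *
c=imaging.get_calibration("wrist");np.savez("c3.npz",**c)
im=imaging.snapshot("wrist")[:,:,::-1]; cv2.imwrite("pics/w3.png",im)
cv2.imwrite("pics/w3b.png",cv2.resize(im,(800,600),interpolation=cv2.INTER_CUBIC))
E
```

```text
t 6.75 [0.4522 0.1444 0.2967] q [-0.66  0.31  0.06  2.25  0.81  0.4   0.1 ]
(array([-10.7,  73.9, -42.7]), array([ 0.066, -0.061,  0.001]))
```

View pics/w3b.png

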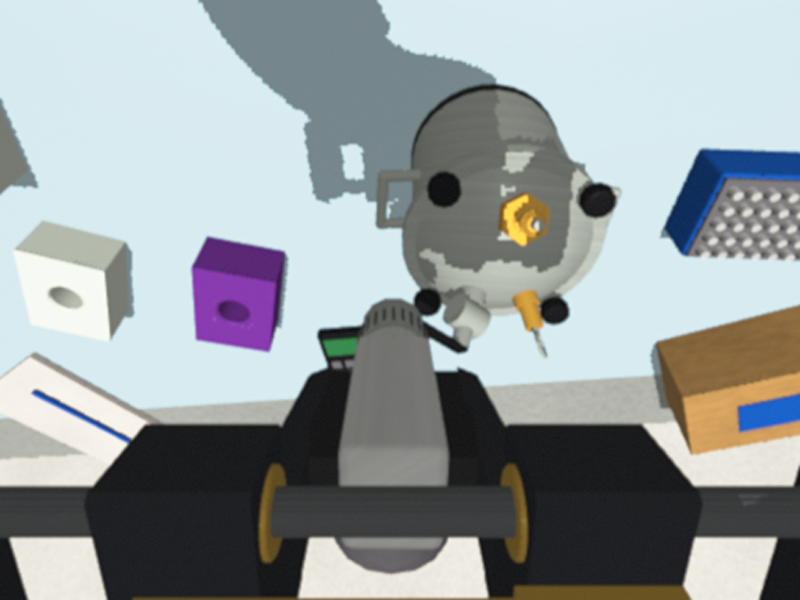

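The gauge is held upright in the jaws, with its coupler end at (393,315) and the nipple ahead at (530,222). I'll continue to the standoff.

Emit:
play_rows(
  moves=[
    [-5, 37, -21, 0.03, -0.03, 0, 0],
    [-11, 74, -43, 0.066, -0.061, 0, 0],
    [-11, 74, -43, 0.066, -0.061, 0, 0],
    [-11, 74, -43, 0.066, -0.061, 0, 0],
    [-11, 74, -43, 0.066, -0.061, 0, 0],
  ],
)

```text
time_s: 7.3
ee_pos: [0.4222, 0.2206, 0.288]
ee_rot: [0.851, 0.055, 0.515, -0.091]
contact_force: [-1.0, 0.1, -3.0]
width: 0.0255
```

Emit:
play_rows(
  moves=[
    [0, 0, 0, 0, 0, 0, 0],
    [0, 0, 0, 0, 0, 0, 0],
  ],
)

```text
time_s: 7.5
ee_pos: [0.4223, 0.2212, 0.2881]
ee_rot: [0.851, 0.056, 0.515, -0.09]
contact_force: [-0.4, 0.0, -2.8]
width: 0.0258
```

```bash
python3 tgt.py .42 .2236 .287 -11.7 27.5
```

```text
t 7.5 [0.4223 0.2212 0.2881] q [-0.98  0.36  0.16  2.26  0.96  0.44 -0.34]
(array([-0.3,  1.8, -2.9]), array([-0.008,  0.003,  0.002]))
```

```bash
python3 - <<'E'
from h import *
c=imaging.get_calibration("wrist");np.savez("c4.npz",**c)
im=imaging.snapshot("wrist")[:,:,::-1]; cv2.imwrite("pics/w4.png",im)
s=imaging.snapshot("side")[:,:,::-1]; cv2.imwrite("pics/s4.png",s)
t=imaging.snapshot("top")[:,:,::-1]; cv2.imwrite("pics/t4.png",t)
R=lambda i,x,y,w,h,W,H:cv2.resize(i[y:y+h,x:x+w],(W,H),interpolation=cv2.INTER_CUBIC)
cv2.imwrite("pics/m4.png",np.hstack([R(im,201,80,100,150,400,600),np.vstack([R(s,140,100,96,72,400,300),R(t,150,165,80,60,400,300)])]))
E
```

```text
(no output)
```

View pics/m4.png

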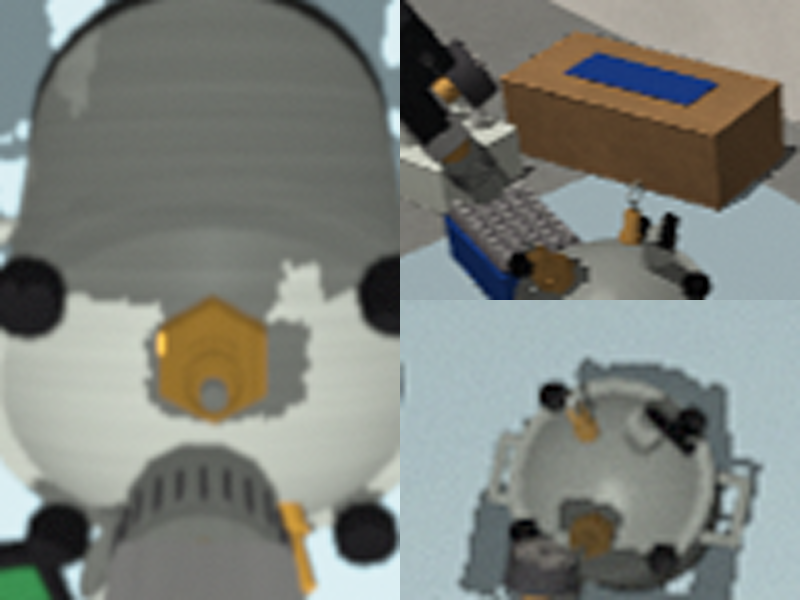

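The composite shows the wrist view with hexagon corners at crop (213,297), (213,422) and edges x=158/268, the pin tip at (213,393), and the coupler rim top at (203,445) with sides at x=130/280. The side view shows the coupler hanging free above the nipple.

```bash
python3 - <<'E'
from h import *
c1=dict(np.load("c1.npz"));c4=dict(np.load("c4.npz"));t=imaging.get_calibration("top");s=imaging.get_calibration("side")
# pin blob in w1, w4: gray blob inside orange hull
def blob(n,x0,y0,x1,y1):
    im=cv2.imread(f"pics/{n}.png")[y0:y1,x0:x1];h=cv2.cvtColor(im,cv2.COLOR_BGR2HSV)
    o=((h[...,0]>8)&(h[...,0]<30)&(h[...,1]>100)).astype(np.uint8)
    cnt=max(cv2.findContours(o,0,2)[0],key=cv2.contourArea);hull=np.zeros_like(o);cv2.fillPoly(hull,[cv2.convexHull(cnt)],1)
    x,y,w,hh=cv2.boundingRect(cnt)
    g=((hull>0)&(h[...,1]<90)).astype(np.uint8)
    _,l,st,ce=cv2.connectedComponentsWithStats(g);i=1+np.argmax(st[1:,4])
    return (x0+x,y0+y,w,hh),np.array(ce[i])+[x0,y0],st[i,4]
for a in(("w1",232,160,268,202),("w4",236,148,276,190)): print(a[0],blob(*a))
b1,p1,_=blob("w1",232,160,268,202);b4,p4,_=blob("w4",236,148,276,190)
pin=tri([ray(c1,*p1),ray(c4,*p4)]);print("pin",pin)
h1=(b1[0]+(b1[2]-1)/2,None);h4=(201+213.5/4-.5,80+360/4-.5)
n=Ro.from_euler('z',-11.7,degrees=True).apply([-.46175,0,.88701])
nose=pin-.0075*n;seat=pin-.0275*n;print("nose",nose,"seat",seat)
for c,k in((c1,"w1"),(c4,"w4")): print(k,"pin",proj(c,pin),"nose",proj(c,nose),"seat",proj(c,seat))
print("hex seen w4",h4,"w1 bbox",b1, "top seat",proj(t,seat),"side seat",proj(s,seat))
p,R=tool();M=R.as_matrix()
print("seat in tool mm",R.inv().apply(seat-p)*1e3,"nose",R.inv().apply(nose-p)*1e3,"n in tool",R.inv().apply(n))
for v in((.0668,0,-.014),(.0668,.014,0),(.0668,-.014,0),(.0668,0,.0)):
    u=proj(c4,p+R.apply(v));print("rim",v,u,(u-[201,80]+.5)*4)
E
```

```text
w1 ((236, 167, 27, 31), array([249.275, 175.775]), np.int32(40))
w4 ((240, 154, 28, 31), array([253.95555556, 178.42222222]), np.int32(45))
pin [0.47465579 0.2120895  0.17949555]
nose [0.47804696 0.21138723 0.17284298] seat [0.48709009 0.20951449 0.15510278]
w1 pin [249.25790602 175.77515556] nose [249.29304475 177.49458949] seat [249.37834262 181.66844613]
w4 pin [253.97251516 178.42184066] nose [253.93678105 175.99503734] seat [253.84966418 170.07868697]
hex seen w4 (253.875, 169.5) w1 bbox (236, 167, 27, 31) top seat [187.63520929 211.65133514] side seat [176.57123851 164.88212498]
seat in tool mm [148.60139816   0.72552208  -2.74098821] nose [128.60147703   0.70419859  -2.68979118] n in tool [-0.99999606 -0.00106617  0.00255985]
rim (0.0668, 0, -0.014) [253.39561552 184.95003839] [211.58246209 421.80015358]
rim (0.0668, 0.014, 0) [273.28381568 203.90372031] [291.13526272 497.61488123]
rim (0.0668, -0.014, 0) [233.49637633 203.92587833] [131.98550531 497.70351333]
rim (0.0668, 0, 0.0) [253.38629352 203.91480144] [211.54517407 497.65920575]
```

```bash
python3 - <<'E'
from h import *
c=imaging.get_calibration("wrist");p,R=tool();c4=dict(np.load("c4.npz"))
print("drift", np.abs(c["t"]-c4["t"]).max(), readout.read_state()["joint_velocities"].round(3))
Rw=np.array(c["R"]);o=-Rw.T@np.array(c["t"]);print("cam in tool",R.inv().apply(o-p)*1e3,(R.inv().as_matrix()@Rw.T).round(4).tolist())
im=cv2.imread("pics/w4.png");x0,y0=211,180
b=cv2.resize(cv2.convertScaleAbs(im[y0:y0+60,x0:x0+80],alpha=1.4,beta=10),(800,600),interpolation=cv2.INTER_CUBIC)
for zo,xm,col in((0,.0668,(0,0,255)),(.004,.0668,(0,255,0))):
    pts=np.array([proj(c,p+R.apply((xm,.014*np.cos(a),zo+.014*np.sin(a)))) for a in np.linspace(0,2*np.pi,60)])
    cv2.polylines(b,[((pts-[x0,y0]+.5)*10).astype(np.int32)],True,col,1)
cv2.imwrite("pics/r4.png",b)
E
```

```text
drift 0.0002530967833944131 [-0.013  0.002 -0.001 -0.002  0.001 -0.    -0.002]
cam in tool [-1.45677554e+02 -8.34633484e-02 -8.19553103e+01] [[0.0015, -0.3171, 0.9484], [1.0, 0.0008, -0.0014], [-0.0003, 0.9484, 0.3171]]
```

View pics/r4.png

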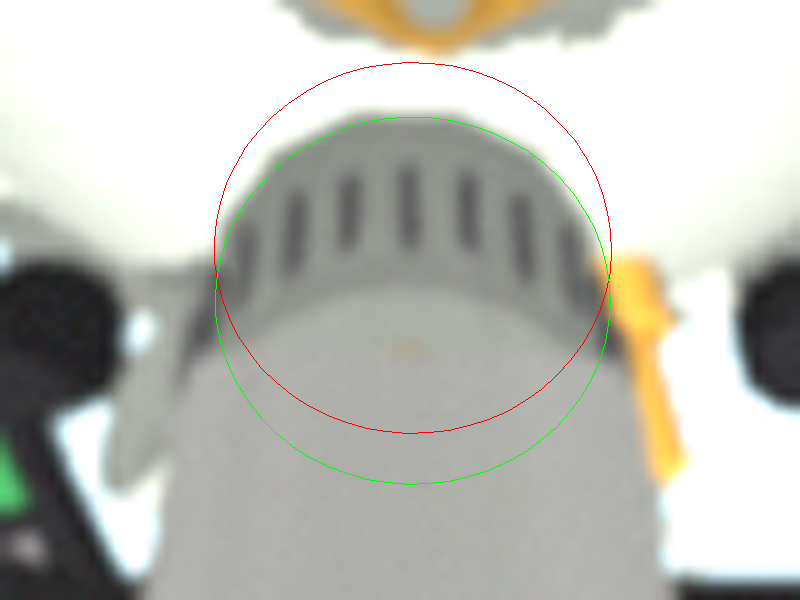

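Red is the ellipse predicted for the mouth on the tool axis. Green, with the mouth 4 mm to tool +z, fits the seen rim with column centre 412. So the mouth sits at tool (66.8, 0, +4) mm and the nose at (128.6, 0.7, -2.7).

Emit:
play_rows(
  moves=[
    [6, 0.7, -3, 0, 0, 0, 0],
    [14, 0.7, -6.7, 0, 0, 0, 0],
    [24, 0.7, -6.7, 0, 0, 0, 0],
    [32, 0.7, -6.7, 0, 0, 0, 0],
    [40, 0.7, -6.7, 0, 0, 0, 0],
  ],
)

```text
time_s: 8.15
ee_pos: [0.4341, 0.2214, 0.2491]
ee_rot: [0.851, 0.055, 0.515, -0.088]
contact_force: [0.2, 0.4, -2.7]
width: 0.0253
```

Emit:
play_rows(
  moves=[
    [0, 0, 0, 0, 0, 0, 0],
    [0, 0, 0, 0, 0, 0, 0],
    [0, 0, 0, 0, 0, 0, 0],
  ],
)

```text
time_s: 8.45
ee_pos: [0.4339, 0.2216, 0.2497]
ee_rot: [0.851, 0.055, 0.515, -0.088]
contact_force: [0.3, -0.1, -3.0]
width: 0.0254
```

```bash
python3 tgt.py .42 .2236 .287 -11.7 27.5; python3 - <<'E'
from h import *
p,R=tool();c=imaging.get_calibration("wrist");im=imaging.snapshot("wrist")[:,:,::-1].copy();cv2.imwrite("pics/w5.png",im)
s=imaging.snapshot("side")[:,:,::-1];cv2.imwrite("pics/s5.png",s)
nose=np.array([.47805,.21139,.17284]);seat=np.array([.48709,.20951,.1551])
print("nose in tool",R.inv().apply(nose-p)*1e3,"seat",R.inv().apply(seat-p)*1e3)
x0,y0=201,135
b=cv2.resize(cv2.convertScaleAbs(im[y0:y0+105,x0:x0+100],alpha=1.4,beta=10),(571,600),interpolation=cv2.INTER_CUBIC);k=5.714
for ctr,r,col in(((.0668,0,.004),.014,(0,255,0)),):
    pts=np.array([proj(c,p+R.apply(np.array(ctr)+[0,r*np.cos(a),r*np.sin(a)])) for a in np.linspace(0,2*np.pi,60)])
    cv2.polylines(b,[((pts-[x0,y0]+.5)*k).astype(np.int32)],True,col,1)
for X,col in((seat,(0,0,255)),(nose,(255,0,0))):
    u=(proj(c,X)-[x0,y0]+.5)*k;cv2.drawMarker(b,tuple(int(v) for v in u),col,0,10)
cv2.imwrite("pics/r5.png",np.hstack([b,cv2.resize(s[130:190,150:172+1+0],(229,600),interpolation=cv2.INTER_CUBIC)]))
E
```

```text
t 8.45 [0.4339 0.2216 0.2497] q [-1.02  0.46  0.26  2.3   1.17  0.31 -0.55]
(array([-39.6,  -0.9,   4.9]), array([-0.005,  0.003, -0.   ]))
nose in tool [89.08691783 -1.08309337  4.50664677] seat [109.08593198  -1.09724774   4.45342418]
```

View pics/r5.png

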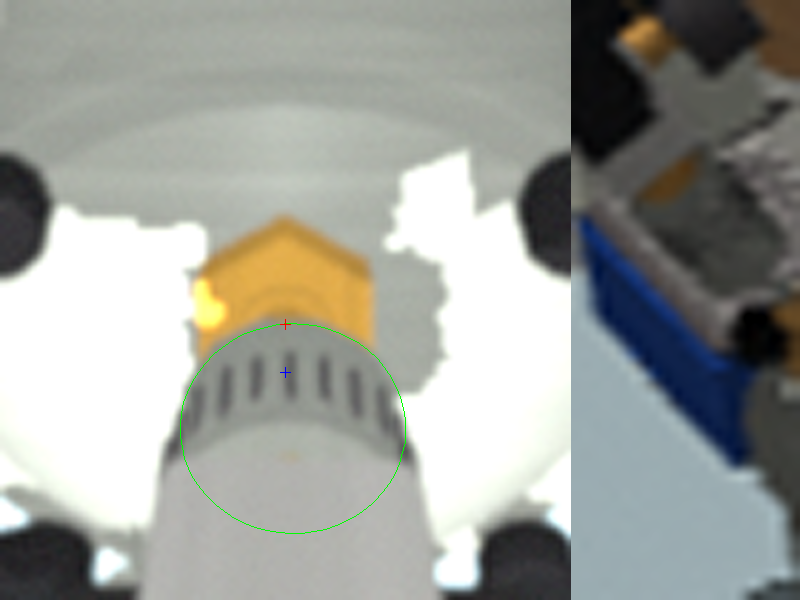

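The rim fit holds. The coupler column is about 291 and the hexagon column about 286, so I'll shift y by -0.5 mm and z by +1 mm, then approach gently.

Emit:
play_rows(
  moves=[
    [3, -0.5, 1, 0, 0, 0, 0],
    [8, -0.5, 1, 0, 0, 0, 0],
    [12, -0.5, 1, 0, 0, 0, 0],
    [16, -0.5, 1, 0, 0, 0, 0],
    [18, -0.5, 1, 0, 0, 0, 0],
  ],
)

```text
time_s: 9.05
ee_pos: [0.443, 0.219, 0.2336]
ee_rot: [0.851, 0.055, 0.515, -0.089]
contact_force: [0.8, -0.2, -3.0]
width: 0.0257
```

Emit:
play_rows(
  moves=[
    [0, 0, 0, 0, 0, 0, 0],
    [0, 0, 0, 0, 0, 0, 0],
  ],
)

```text
time_s: 9.25
ee_pos: [0.4428, 0.2191, 0.2339]
ee_rot: [0.851, 0.055, 0.515, -0.089]
contact_force: [0.2, -0.8, -3.1]
width: 0.0253
```

```bash
cat > st.py <<'E'
from h import *
s=readout.read_state();p,R=tool(s);n=Ro.from_euler('z',-11.7,degrees=True).apply([-.46175,0,.88701])
nose=np.array([.47805,.21139,.17284]);seat=np.array([.48709,.20951,.1551])
print("t",s["time_s"],"seat in tool",(R.inv().apply(seat-p)*1e3).round(2),"F tool",R.inv().apply(s["contact_force"]).round(2),"M tool",R.inv().apply(s["torque"]).round(3),"axis n in tool",R.inv().apply(n).round(4),"w",s["width"])
E
python3 st.py
```

```text
t 9.25 seat in tool [90.85 -0.38  3.53] F tool [ 2.97 -0.75 -1.11] M tool [-0.029  0.812  0.078] axis n in tool [-1.0e+00 -3.0e-04  2.6e-03] w 0.025266591061049268
```

Emit:
play_rows(
  moves=[
    [2, 0, 0, 0, 0, 0, 0],
    [4, 0, 0, 0, 0, 0, 0],
    [5, 0, 0, 0, 0, 0, 0],
    [5, 0, 0, 0, 0, 0, 0],
  ],
)

```text
time_s: 9.65
ee_pos: [0.4453, 0.2187, 0.2294]
ee_rot: [0.851, 0.055, 0.515, -0.089]
contact_force: [0.5, 1.0, -2.8]
width: 0.0255
```

```bash
python3 st.py
```

```text
t 9.65 seat in tool [85.69 -0.5   3.36] F tool [ 2.62  1.08 -1.11] M tool [-0.005  0.643  0.109] axis n in tool [-1.0e+00 -3.0e-04  2.8e-03] w 0.025461876838424314
```

Emit:
play_rows(
  moves=[
    [1.5, 0, 0, 0, 0, 0, 0],
    [3, 0, 0, 0, 0, 0, 0],
    [3, 0, 0, 0, 0, 0, 0],
  ],
)

```text
time_s: 9.95
ee_pos: [0.447, 0.2184, 0.2271]
ee_rot: [0.851, 0.055, 0.514, -0.089]
contact_force: [0.1, 0.8, 1.0]
width: 0.0258
```

```bash
python3 st.py; python3 - <<'E'
from h import *
p,R=tool();c=imaging.get_calibration("wrist");im=imaging.snapshot("wrist")[:,:,::-1].copy();cv2.imwrite("pics/w6.png",im)
x0,y0=206,150
cv2.imwrite("pics/r6.png",cv2.resize(cv2.convertScaleAbs(im[y0:y0+75,x0:x0+100],alpha=1.4,beta=10),(800,600),interpolation=cv2.INTER_CUBIC))
E
```

```text
t 9.95 seat in tool [82.89 -0.53  2.9 ] F tool [-0.92  0.85  0.35] M tool [-0.013  0.277  0.073] axis n in tool [-1.     -0.      0.0036] w 0.025788631556166283
```

View pics/r6.png

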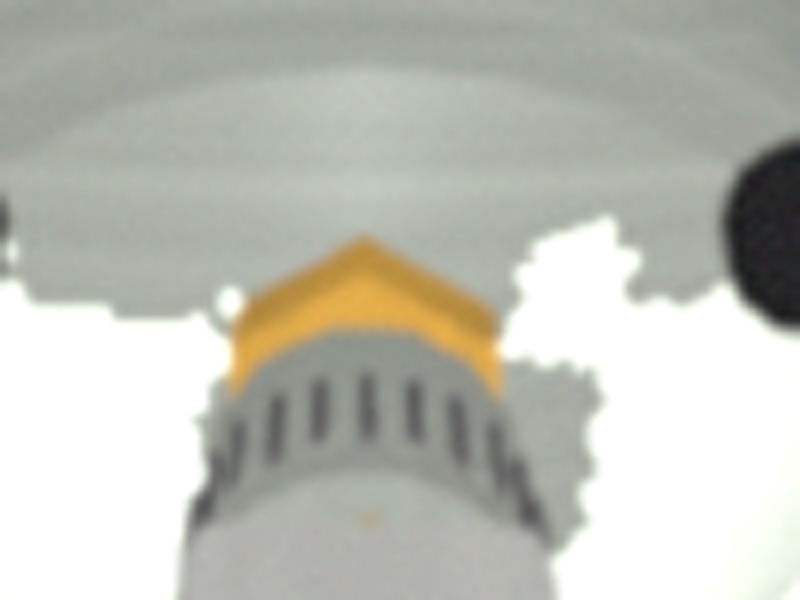

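The coupler (column 368) and the hexagon (column 365) are aligned within about 0.3 mm. Light contact of about 3.5 N starts where the jaws should meet the nose. I'll push on in small steps.

Emit:
play_rows(
  moves=[
    [1, 0, 0, 0, 0, 0, 0],
    [2, 0, 0, 0, 0, 0, 0],
    [2, 0, 0, 0, 0, 0, 0],
  ],
)

```text
time_s: 10.3
ee_pos: [0.4475, 0.2183, 0.225]
ee_rot: [0.851, 0.055, 0.515, -0.088]
contact_force: [1.5, 0.7, -2.7]
width: 0.0256
```

```bash
python3 st.py
```

```text
t 10.3 seat in tool [80.73 -0.56  3.55] F tool [ 2.95  1.03 -0.12] M tool [0.041 0.402 0.265] axis n in tool [-1.     -0.      0.0025] w 0.025619284078842085
```

Emit:
play_rows(
  moves=[
    [1, 0, 0, 0, 0, 0, 0],
    [2, 0, 0, 0, 0, 0, 0],
    [2, 0, 0, 0, 0, 0, 0],
  ],
)

```text
time_s: 10.6
ee_pos: [0.4483, 0.2178, 0.2229]
ee_rot: [0.851, 0.054, 0.515, -0.089]
contact_force: [3.2, 1.1, -4.7]
width: 0.0257
```

```bash
python3 st.py
```

```text
t 10.6 seat in tool [78.47 -0.21  3.67] F tool [5.47 1.74 0.39] M tool [-0.002  0.475  0.211] axis n in tool [-1.0e+00 -9.0e-04  2.3e-03] w 0.02567250976851182
```

Emit:
play_rows(
  moves=[
    [1, 0, 0, 0, 0, 0, 0],
    [2, 0, 0, 0, 0, 0, 0],
    [2, 0, 0, 0, 0, 0, 0],
  ],
)

```text
time_s: 10.9
ee_pos: [0.4495, 0.2177, 0.2212]
ee_rot: [0.851, 0.054, 0.515, -0.089]
contact_force: [4.4, -0.7, -7.2]
width: 0.0255
```

```bash
python3 st.py
```

```text
t 10.9 seat in tool [76.41 -0.29  3.36] F tool [8.42 0.2  0.58] M tool [-0.014  0.308  0.256] axis n in tool [-1.0e+00 -9.0e-04  2.7e-03] w 0.025498912758601337
```

Emit:
play_rows(
  moves=[
    [1, 0, 0, 0, 0, 0, 0],
    [2, 0, 0, 0, 0, 0, 0],
    [2, 0, 0, 0, 0, 0, 0],
  ],
)

```text
time_s: 11.2
ee_pos: [0.4502, 0.2176, 0.2198]
ee_rot: [0.851, 0.055, 0.515, -0.089]
contact_force: [0.7, 0.3, 0.4]
width: 0.0256
```

```bash
python3 st.py
```

```text
t 11.2 seat in tool [74.88 -0.37  3.41] F tool [-0.05  0.4   0.75] M tool [-0.02   0.24   0.113] axis n in tool [-1.0e+00 -2.0e-04  2.8e-03] w 0.02559763858584562
```

Emit:
play_rows(
  moves=[
    [1, 0, 0, 0, 0, 0, 0],
    [2, 0, 0, 0, 0, 0, 0],
    [2, 0, 0, 0, 0, 0, 0],
  ],
)

```text
time_s: 11.5
ee_pos: [0.4511, 0.2174, 0.2181]
ee_rot: [0.851, 0.055, 0.515, -0.088]
contact_force: [-0.2, 0.9, 3.4]
width: 0.0255
```

```bash
python3 st.py
```

```text
t 11.5 seat in tool [72.89 -0.37  3.44] F tool [-3.21  0.81  1.3 ] M tool [-0.024  0.191  0.08 ] axis n in tool [-1.0e+00 -2.0e-04  2.8e-03] w 0.025526374976526805
```

The jaws snapped and drew the coupler on: the force went to +8 N and then back as the valve spring took over. I'll push on to fully home in small steps.

Emit:
play_rows(
  moves=[
    [1, 0, 0, 0, 0, 0, 0],
    [2, 0, 0, 0, 0, 0, 0],
    [2, 0, 0, 0, 0, 0, 0],
  ],
)

```text
time_s: 11.8
ee_pos: [0.452, 0.2172, 0.2162]
ee_rot: [0.851, 0.055, 0.515, -0.088]
contact_force: [-1.8, 0.2, 6.4]
width: 0.0258
```

```bash
python3 st.py
```

```text
t 11.8 seat in tool [70.84 -0.39  3.47] F tool [-6.47 -0.13  1.37] M tool [ 0.009  0.154 -0.009] axis n in tool [-1.0e+00 -2.0e-04  2.7e-03] w 0.025791467009536957
```

Emit:
play_rows(
  moves=[
    [1, 0, 0, 0, 0, 0, 0],
    [1, 0, 0, 0, 0, 0, 0],
  ],
)

```text
time_s: 12.0
ee_pos: [0.4524, 0.2171, 0.2154]
ee_rot: [0.851, 0.055, 0.515, -0.088]
contact_force: [-3.0, 0.4, 6.3]
width: 0.0255
```

```bash
python3 st.py
```

```text
t 12.0 seat in tool [69.9  -0.38  3.43] F tool [-7.02 -0.26  0.28] M tool [-0.051  0.163 -0.028] axis n in tool [-1.0e+00 -1.0e-04  2.8e-03] w 0.025491281501703357
```

Emit:
play_rows(
  moves=[
    [1, 0, 0, 0, 0, 0, 0],
    [1, 0, 0, 0, 0, 0, 0],
  ],
)

```text
time_s: 12.2
ee_pos: [0.4525, 0.2171, 0.2153]
ee_rot: [0.851, 0.055, 0.514, -0.088]
contact_force: [-9.5, 1.4, 19.9]
width: 0.0255
```

```bash
python3 st.py
```

```text
t 12.2 seat in tool [69.75 -0.45  3.41] F tool [-22.11  -0.57   0.79] M tool [-0.037  0.249 -0.358] axis n in tool [-1.      0.001   0.0033] w 0.025513442359912725
```

Emit:
play_rows(
  moves=[
    [0, 0, 0, 0, 0, 0, 0],
    [0, 0, 0, 0, 0, 0, 0],
    [0, 0, 0, 0, 0, 0, 0],
    [0, 0, 0, 0, 0, 0, 0],
    [0, 0, 0, 0, 0, 0, 0],
  ],
)

```text
time_s: 12.7
ee_pos: [0.4525, 0.2171, 0.2153]
ee_rot: [0.851, 0.055, 0.514, -0.088]
contact_force: [-9.2, 0.9, 19.9]
width: 0.0251
```

```bash
python3 st.py; python3 - <<'E'
from h import *
im=imaging.snapshot("wrist")[:,:,::-1];s=imaging.snapshot("side")[:,:,::-1]
a=cv2.resize(cv2.convertScaleAbs(im[140:240,206:286+20],alpha=1.4,beta=10),(500,500),interpolation=cv2.INTER_CUBIC)
b=cv2.resize(cv2.convertScaleAbs(s[120:200,150:198],alpha=1.4,beta=10),(300,500),interpolation=cv2.INTER_CUBIC)
cv2.imwrite("pics/r7.png",np.hstack([a,b]))
E
```

```text
t 12.7 seat in tool [69.76 -0.46  3.4 ] F tool [-21.91  -0.92   1.07] M tool [-0.004  0.206 -0.324] axis n in tool [-1.      0.001   0.0033] w 0.025148702602716875
```

View pics/r7.png

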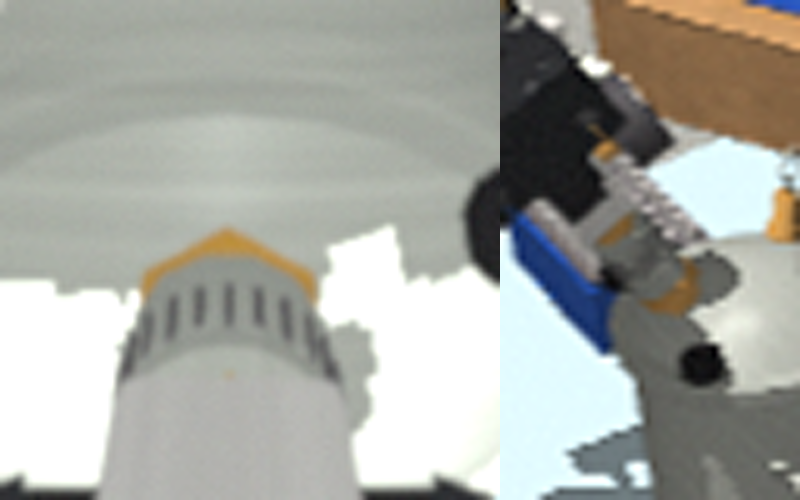

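The mouth sits on the hexagon, with only the hexagon's corners showing at (228,232), and the force is steady at 22 N. A small moment (Mz -0.32 N m) suggests one rim side lands first. I'll relieve it with a slight turn and a touch more push.

Emit:
play_rows(
  moves=[
    [0.2, 0, 0, 0, 0, -0.004, 0],
    [0.3, 0, 0, 0, 0, -0.008, 0],
    [0.3, 0, 0, 0, 0, -0.008, 0],
  ],
)

```text
time_s: 13.1
ee_pos: [0.4525, 0.2175, 0.2153]
ee_rot: [0.851, 0.053, 0.515, -0.091]
contact_force: [-11.1, 0.9, 22.9]
width: 0.0256
```

```bash
python3 st.py
```

```text
t 13.1 seat in tool [69.74 -0.37  3.45] F tool [-25.41  -1.56   0.88] M tool [-0.01   0.185 -0.264] axis n in tool [-1.     -0.0062  0.0034] w 0.025607700026743525
```

Emit:
play_rows(
  moves=[
    [0, 0, 0, 0, 0, 0, 0],
    [0, 0, 0, 0, 0, 0, 0],
    [0, 0, 0, 0, 0, 0, 0],
  ],
)

```text
time_s: 13.4
ee_pos: [0.4526, 0.2175, 0.2153]
ee_rot: [0.851, 0.053, 0.515, -0.091]
contact_force: [-11.2, 1.7, 24.0]
width: 0.0254
```

```bash
python3 st.py; python3 -c "
from bench import bot; print(bot.finish_job())"
```

```text
t 13.4 seat in tool [69.74 -0.36  3.42] F tool [-26.45  -0.8    1.16] M tool [ 0.022  0.217 -0.215] axis n in tool [-1.     -0.006   0.0033] w 0.025371492112721283
the job is handed in; nothing more can be done
None
```

I took the gauge out of the small white block with a 60 N grip and pushed its coupler along the tilted axis onto the brass nipple. The jaws snapped over the bead, and I pushed on against the valve spring to a hard stop. I handed the job in at 13.4 s, still gripping and pushing.

- **Seating:** the last 1 mm push raised the force from about 7 to 22 N with only 0.15 mm of movement. It then held steady, reading about 26 N at the end. The last picture shows the mouth on the hexagon shoulder.
- **Alignment:** the tool ended about 0.4° off the assumed nipple axis. A moment of about -0.2 N m remains, so the rim may bear slightly more on one side; my small corrective turn only partly relieved it.
- **Disagreement:** my camera estimate put the seat about 3 mm further on than the stop. I put that down to measurement error, because the snap, spring and stop forces all came in the right order.
- **Not checked:** I had no direct reading of the valve pin. The lid's other valves and the bench items were not approached, but I took no final overview picture.

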